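# Put the hexagonal pillar nuts away in the turntable organiser, largest first

### The job

Put only the three six-sided pillar nuts away in the three empty cups of the turntable organiser, standing upright on the cup's floor: the largest in the widest cup first, then the middle one in the middle cup, then the smallest in the narrowest cup. Set each one down gently and let go of it, without dropping it in. Leave the two round flanged bushings, the glass jar and the nut driver where they are.

Things in the scene. Friction and masses are not known exactly. Their poses are not given: they have to be found in the camera images.
- nut_s_c (a point): The thinnest and shortest of three upright bright steel hexagonal pillar nuts (long bars on end, dark round mark on top): 20 mm across flats, 23 mm across corners, 60 mm tall. Point at its centre, 30 mm above its underside; z is up along its length, one pair of flats faces along +x and -x and further pairs every 60 degrees about z. It weighs about 0.12 kg.
- nut_m_c (a point): The middle of three upright bright steel hexagonal pillar nuts (long bars on end, dark round mark on top): 28 mm across flats, 32 mm across corners, 70 mm tall. Point at its centre, 35 mm above its underside; z is up along its length, one pair of flats faces along +x and -x and further pairs every 60 degrees about z. It weighs about 0.25 kg.
- nut_l_c (a point): The thickest and tallest of three upright bright steel hexagonal pillar nuts (long bars on end, dark round mark on top): 38 mm across flats, 44 mm across corners, 80 mm tall. Point at its centre, 40 mm above its underside; z is up along its length, one pair of flats faces along +x and -x and further pairs every 60 degrees about z. It weighs about 0.45 kg.
- cup_s: The narrowest and lowest of three empty round light grey cups fixed on the white turntable organiser, which does not turn: inner diameter 46 mm, wall 3 mm, 24 mm tall outside, floor 4 mm thick. Origin: centre of its underside, 22 mm above the bench; z up. Three other cups of the organiser are full of small hardware (56 mm wide, 26 mm tall).
- cup_m: The middle of three empty round light grey cups fixed on the white turntable organiser, which does not turn: inner diameter 60 mm, wall 3 mm, 30 mm tall outside, floor 4 mm thick. Origin: centre of its underside, 22 mm above the bench; z up. Full and empty cups alternate on a ring 88 mm from the organiser's centre.
- cup_l: The widest and tallest of three empty round light grey cups fixed on the white turntable organiser, which does not turn: inner diameter 74 mm, wall 3 mm, 36 mm tall outside, floor 4 mm thick. Origin: centre of its underside, 22 mm above the bench; z up. The organiser is 270 mm across, with a 36 mm wide knob in the middle, top 52 mm above the bench.
- bush_a_c (a point): The larger of two round flanged steel bushings, standing on the flange, to be left alone: flange 48 mm across and 9 mm thick, round stem 30 mm across, 60 mm tall in all. Point on its axis, 30 mm above its underside; z up.
- bush_b_c (a point): The smaller of two round flanged steel bushings, standing on the flange, to be left alone: flange 38 mm across and 9 mm thick, round stem 20 mm across, 50 mm tall in all. Point on its axis, 25 mm above its underside; z up.
- jar_c (a point): A closed glass storage jar with wire clips, 76 mm across (84 mm over the clips), 82 mm tall, to be left alone. Point at its centre, 41 mm above its underside; z up.
- driver_c (a point): A silver steel nut driver lying on the bench, to be left alone: 190 mm long, six-sided handle 26 mm across flats. Point on its axis 13 mm above the bench; own x runs along the tool to the socket end, which is 100 mm ahead; the handle end is 90 mm behind.
Not all that is in view belongs to the job. What is shaped like the part that bears nut_l_c but blue or yellow is not meant.

How it is judged:
By the outcome, as a careful person would: the job done as asked, in the order asked, and still so for the second after the job is handed in, with the robot touching nothing.
It also fails if it takes over 90 s, if anything falls off the work surface, if the arm or the gripper's body presses on something with over 40 N, if the wrist force passes 120 N, or if a joint passes its speed limit or range.

### The arm

A 6-joint arm with a two-finger parallel gripper is mounted at the origin on the work surface. World frame = base frame: x ahead of the robot, y to its left, z up, the work surface at z = 0. Lengths are in m, angles in rad, forces in N, time in s.
With the tool pointing down it reaches from about 0.25 to 0.85 m from the base axis. Payload 12.5 kg.
Tool frame: the origin (TCP) lies between the finger pads; the fingertips stand 17 mm ahead of it and the grasp point (between the pads) lies 2 mm behind it; z points along the fingers, y is the line along which they close (so a half turn about z gives the same grasp; the last joint's range is limited). The gripper opens to 93 mm and grips with 3 to 60 N. Pads are 15 mm wide; open, the fingers measure 128 mm over their backs; the gripper's body (75 mm by 188 mm) begins 65 mm behind the grasp point.
Start: joints at [1.255, 0.351, 1.652, -0, 1.139, -0.085], TCP at [0.126, 0.535, 0.236] pointing down, gripper open.
Joint ranges: [-2.75, 2.75], [-0.79, 2.1], [0.01, 2.65], [-1.57, 4.71], [0.07, 3.14], [-2.87, 2.87]. Speed limits (rad/s): [2.22, 2.22, 2.79, 3.14, 3.14, 3.14].

### API

Orientations are given as a unit quaternion [x, y, z, w].
In Python, from plant import * gives the robot as it stands. The module is installed in compiled form; this text tells all that it offers. Calls block until the motion is done:
- movep(position, orientation): joint-space move of the TCP to a pose.
- servo_line(position, orientation=None, speed=0.15, f_stop=None): straight line of the TCP; orientation=None keeps the orientation; speed is the mean speed in m/s. With f_stop (N) it stops when the force on the tool has changed by that much, and returns True; else False.
- move_joints(angles): joint-space move.
- move_gripper(opening, strength=None): finger opening in m; strength is the grip in N (None keeps the last); returns when the fingers have stopped.
- hold(seconds).
- inverse_kinematics(position, orientation): joint angles nearest the present ones, or None.
- sense(): the state.
- snapshot(name): name is "scene" or "top"; returns the picture (480x640x3 uint8, red, green, blue); there is no depth.
- calibration(name): a dict with "intrinsics" (3x3 intrinsics, pixels), "extrinsics" (4x4, takes a point from camera to world coordinates). Camera axes: x right, y down, z forward; pixel columns grow to the right and rows downward; lengths in m; the calibration is good to about 2 mm. A picture is of the moment at which its call begins. calibration takes no time and is no camera call.
A pose or a line that the arm cannot do raises PlanningError and nothing moves.
- close_job(): hands the job in; it is judged then, once.
The state is a dict: "clock": time; "q": joint angles; "dq": joint speeds; "tau": joint torques, N m; "eef_pos": TCP position; "tcp_rot": TCP orientation; "ft_force": force on the tool from outside, world axes, zero at the start; "moment": the same for the moment, N m; "opening": finger opening in m; "grasp_force": force on a finger pad.
Only numpy, scipy, OpenCV 4.12 (cv2) and the standard library are available. Lean on these libraries where they do the work, as an engineer would, in place of code of your own. Each camera call takes 0.05 s, during which the arm holds its last target. There are 200 camera calls.

## Working session

There is one attempt and no reset: what is moved stays moved. The work goes in short steps, each a Python script; the robot and the scene stay as the last script left them, time stands still between calls to the robot, and variables do not carry over. Pictures are saved under pics/ and viewed, at most 14 in all, crops included, and the job is handed in when it is done.

```bash
mkdir -p pics; python3 - <<'E'
from plant import *
import cv2,numpy as np
np.set_printoptions(precision=4,suppress=True)
for n in("scene","top"):
    cv2.imwrite(f"pics/{n}0.png",snapshot(n)[:,:,::-1]); c=calibration(n); print(n,c["intrinsics"],c["extrinsics"])
s=sense();print(s["tcp_rot"],s["opening"],s["ft_force"],s["clock"])
E
```

```text
scene [[462.119    0.     323.564 ]
 [  0.     462.119  241.6215]
 [  0.       0.       1.    ]] [[-0.3332  0.6035 -0.7244  1.3045]
 [ 0.9428  0.2017 -0.2656  0.3788]
 [-0.0142 -0.7715 -0.6361  0.7204]
 [ 0.      0.      0.      1.    ]]
top [[448.0643   0.     316.1185]
 [  0.     448.0643 231.143 ]
 [  0.       0.       1.    ]] [[-0.011  -0.9942  0.1068  0.4627]
 [-0.9998  0.0091 -0.0189  0.1003]
 [ 0.0179 -0.107  -0.9941  0.8289]
 [ 0.      0.      0.      1.    ]]
[ 0.1152  0.9933 -0.0005 -0.0001] 0.09284938365857634 [ 0.6578  0.9551 -0.657 ] 0.1
```

View pics/scene0.png

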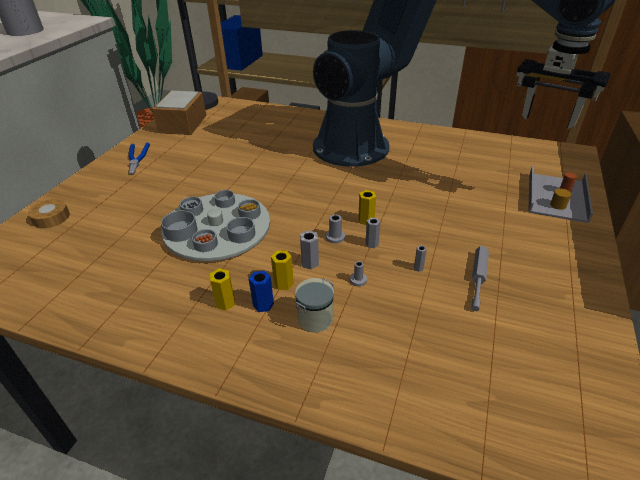

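View pics/top0.png

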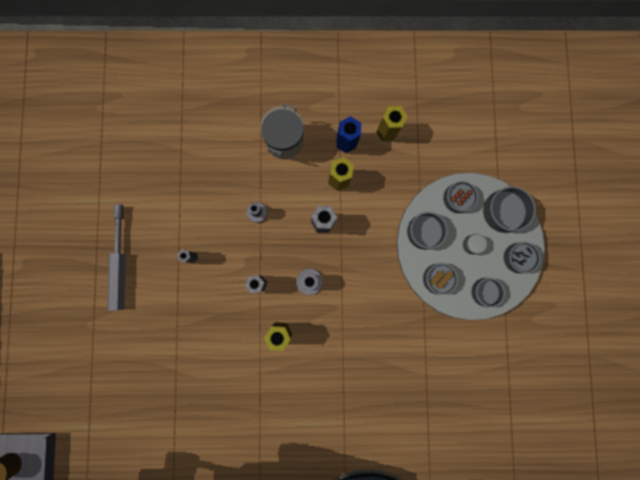

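The silver six-sided nuts are at about L (324,218), M (256,285) and S (187,256) in the top view. The round flanged bushings are at (309,282) and (257,212). The yellow and blue hexagons at (277,338), (342,172), (395,118) and (349,130) are decoys. The empty cups are L (513,210), M (429,232) and S (489,292). Next I'll enlarge a crop to confirm this and measure.

```bash
cat > h.py <<'E'
from plant import *
import cv2,numpy as np
np.set_printoptions(precision=4,suppress=True)
def ray(n,uv,z):
    c=calibration(n);K=np.array(c["intrinsics"]);T=np.array(c["extrinsics"])
    d=T[:3,:3]@np.linalg.solve(K,[uv[0],uv[1],1.]);return T[:3,3]+d*(z-T[2,3])/d[2]
def dark(img,uv,r,thr):
    # centroid of dark blob nearest uv
    g=cv2.cvtColor(img,cv2.COLOR_RGB2GRAY);u,v=uv;p=g[v-r:v+r+1,u-r:u+r+1]
    n,l,st,ce=cv2.connectedComponentsWithStats((p<thr).astype(np.uint8))
    k=min(range(1,n),key=lambda i:np.hypot(*(ce[i]-r)));return ce[k]+[u-r,v-r],st[k,4]
E
python3 - <<'E'
from h import *
t=cv2.imread("pics/top0.png")[:,:,::-1].copy();s=cv2.imread("pics/scene0.png")[:,:,::-1].copy()
P={"l":((324,217),(309,236),.08),"m":((255,284),(373,221),.07),"s":((184,256),(421,248),.06)}
for k,(a,b,z) in P.items():
    for n,im,uv in(("top",t,a),("scene",s,b)):
        try:
            c,ar=dark(im,uv,7,50);print(k,n,c,ar,ray(n,c,z))
        except Exception as e: print(k,n,e)
a=cv2.resize(t[190:310,165:345],None,fx=4,fy=4,interpolation=cv2.INTER_CUBIC)
cv2.imwrite("pics/c1.png",a[:,:,::-1])
a=cv2.resize(t[165:325,390:555],None,fx=3.7,fy=3.7,interpolation=cv2.INTER_CUBIC);cv2.imwrite("pics/c2.png",a[:,:,::-1])
a=cv2.resize(s[180:310,280:440],None,fx=4.6,fy=4.6,interpolation=cv2.INTER_CUBIC);cv2.imwrite("pics/c3.png",a[:,:,::-1])
E
```

```text
l top [323.8036 216.5536] 112 [0.5678 0.0728 0.08  ]
l scene [308.4167 235.6875] 48 [0.5663 0.0727 0.08  ]
m top [253.8621 283.8621] 58 [0.4562 0.1913 0.07  ]
m scene [373.1429 220.6667] 21 [0.4545 0.1914 0.07  ]
s top [183.     255.1739] 23 [0.5061 0.3134 0.06  ]
s scene [421.1667 247.9167] 12 [0.5048 0.314  0.06  ]
```

View pics/c1.png

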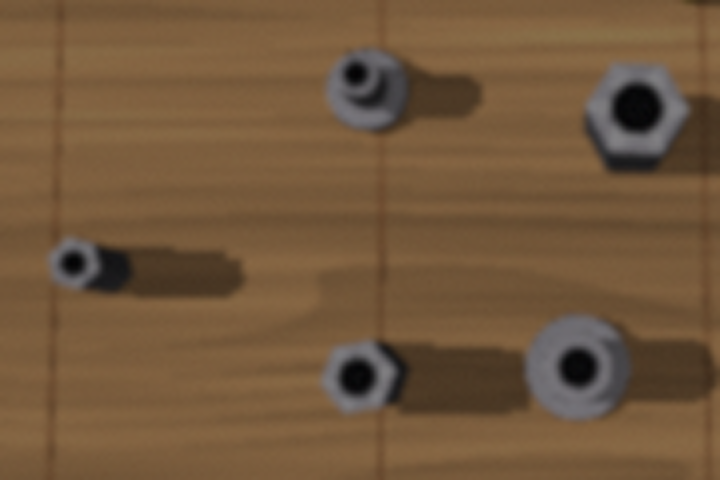

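View pics/c2.png

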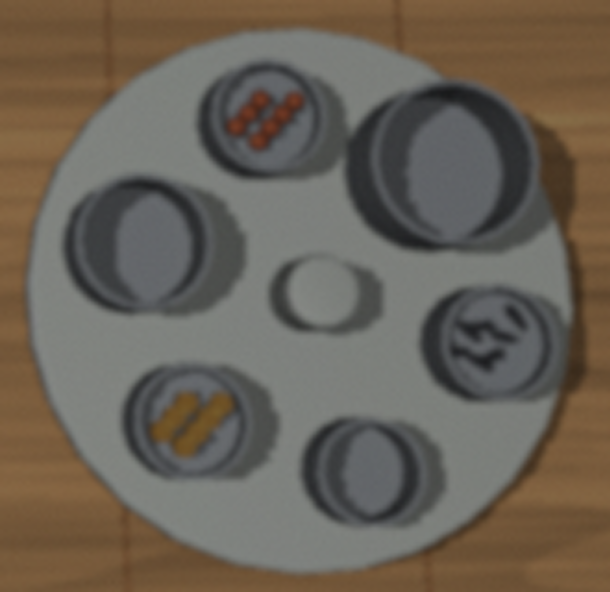

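View pics/c3.png

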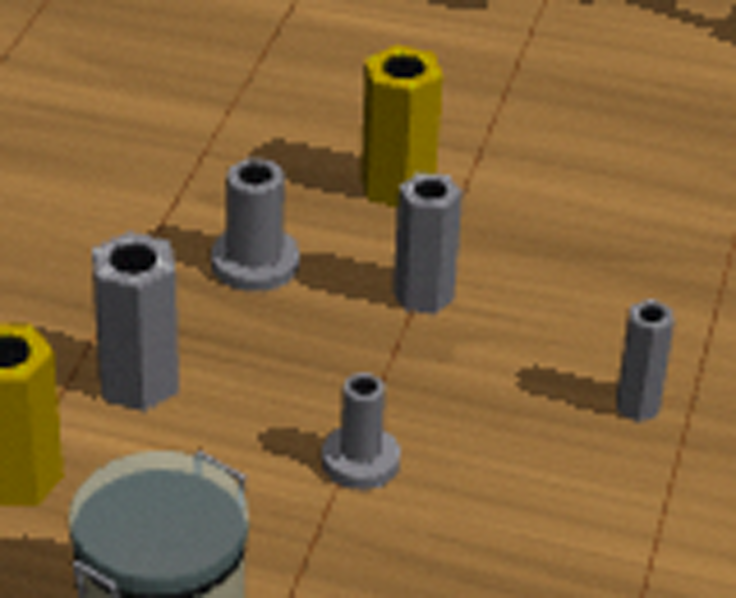

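The crops confirm the three silver hexagons L, M and S. Both bushings are round, and both views agree to within 2 mm. Next come the cups and the hexagon yaw.

```bash
python3 - <<'E'
from h import *
from scipy.optimize import least_squares
t=cv2.imread("pics/top0.png");hsv=cv2.cvtColor(t,cv2.COLOR_BGR2HSV)
big=lambda m:max(cv2.findContours(m.astype(np.uint8),cv2.RETR_EXTERNAL,cv2.CHAIN_APPROX_NONE)[0],key=cv2.contourArea)
for k,(u,v),z,af in(("l",(323.8,216.6),.08,38),("m",(253.9,283.9),.07,28),("s",(183,255.2),.06,20)):
    U,V=round(u)-16,round(v)-16;p=cv2.resize(t[V:V+33,U:U+33],None,fx=8,fy=8,interpolation=cv2.INTER_CUBIC);h=cv2.cvtColor(p,cv2.COLOR_BGR2HSV)
    c=big((h[...,1]<70)&(h[...,2]>85))
    c=cv2.convexHull(c)
    pts=np.array([ray("top",(q[0]+.5)/8-.5+[U,V],z)[:2] for q in c]);
    # resample evenly
    cc=np.vstack([pts,pts[:1]]);s=np.r_[0,np.cumsum(np.hypot(*np.diff(cc,axis=0).T))];ss=np.linspace(0,s[-1],400)
    P=np.c_[np.interp(ss,s,cc[:,0]),np.interp(ss,s,cc[:,1])]
    area=cv2.contourArea((pts*1e4).astype(np.float32))*.01
    M=cv2.moments((pts*1e4).astype(np.float32));ce=np.array([M["m10"],M["m01"]])/M["m00"]/1e4
    d=P-ce;r=np.hypot(*d.T);a=np.arctan2(d[:,1],d[:,0])
    print(k,"area mm2",area,"expect",.866*af**2,"ctr",ce,"corner deg mod60",np.degrees(np.angle(np.sum((r-r.mean())*np.exp(6j*a)))/6))
# organiser
m=(hsv[...,1]<60)&(hsv[...,2]>75);m[:,:390]=0;m[:,560:]=0;m[:165]=0;m[325:]=0
c=cv2.convexHull(big(m));e=cv2.fitEllipse(c);print("disc",e)
for z in(.0,.022):print(ray("top",e[0],z))
C={n:ray("top",np.array(q)/3.7+[390,165]-.5,z)[:2] for n,q,z in(("l",(454,166),.058),("m",(142,244),.052),("s",(365,471),.046))}
print(C)
f=lambda x:np.concatenate([C[n]-x[:2]-.088*np.array([np.cos(x[2]+i*2*np.pi/3*s),np.sin(x[2]+i*2*np.pi/3*s)]) for i,n in enumerate("lms")])
for s in(1,-1):
    r=least_squares(f,[*ray("top",e[0],.02)[:2],np.arctan2(*(C["l"]-ray("top",e[0],.02)[:2])[::-1])]);print(s,r.x,r.fun)
print("scene L,M,S",[ray("scene",*a) for a in(((180,221),.058),((240,226),.052),((226,194),.046))])
E
```

```text
l area mm2 1291.6464502324163 expect 1250.504 ctr [0.5679 0.0728] corner deg mod60 28.064660471712223
m area mm2 715.1132360601425 expect 678.944 ctr [0.4563 0.1911] corner deg mod60 -20.97201589239227
s area mm2 359.7162151539326 expect 346.4 ctr [0.5059 0.3136] corner deg mod60 14.479328346599981
disc ((471.37646484375, 245.2527313232422), (147.8533477783203, 149.32308959960938), 105.79576873779297)
[ 0.5227 -0.205   0.    ]
[ 0.5211 -0.1969  0.022 ]
{'l': array([ 0.5808, -0.2587]), 'm': array([ 0.5456, -0.1104]), 's': array([ 0.4377, -0.2136])}
1 [ 0.5214 -0.1942 -0.8172] [-0.0008 -0.0003 -0.0012 -0.0004  0.002   0.0007]
-1 [ 0.5214 -0.1942 -1.6077] [ 0.0627  0.0234  0.0988  0.0371 -0.1615 -0.0605]
scene L,M,S [array([ 0.586 , -0.2506,  0.058 ]), array([ 0.5512, -0.1085,  0.052 ]), array([ 0.4319, -0.2125,  0.046 ])]
```

```bash
cat >> h.py <<'E'
NUT=dict(l=((.5672,.0728),58,.060,.062,40),m=((.4556,.1913),69,.055,.050,30),s=((.5055,.3137),44.5,.047,.042,20))
CUP=dict(l=(.5816,-.2584),m=(.5469,-.1100),s=(.4358,-.2144))
def quat(psi): p=np.radians(psi+90)/2;return [np.cos(p),np.sin(p),0.,0.]
def best(pos,psis):
    q=np.array(sense()["q"]);o=[]
    for p in psis:
        for k in(0,180,360):
            j=inverse_kinematics(pos,quat(p+k))
            if j is not None:o.append((np.abs(np.array(j)-q).max(),p+k))
    return quat(min(o)[1])
def pick(n):
    (x,y),psi,h,op,F=NUT[n]
    o=best([x,y,.20],[psi,psi+60,psi-60] if n=="s" else [psi])
    move_gripper(op);movep([x,y,.20],o)
    hit=servo_line([x,y,h-.002],speed=.15,f_stop=8)
    move_gripper(0.0,F);s=sense();print(n,"hit",hit,"grip",s["opening"],s["grasp_force"],s["eef_pos"])
    servo_line([x,y,.25 if n!="l" else .20],speed=.15);s=sense();print("lifted",s["opening"],s["grasp_force"],s["ft_force"],s["clock"])
E
python3 - <<'E'
from h import *
pick("l")
cv2.imwrite("pics/p1.png",snapshot("scene")[60:330,130:530,::-1])
E
```

```text
l hit False grip 0.03751898340747838 39.96937572956085 [0.5676 0.0729 0.0584]
lifted 0.0378164737575461 39.961010813713074 [ 0.3718  0.2059 -6.1389] 5.8083
```

View pics/p1.png

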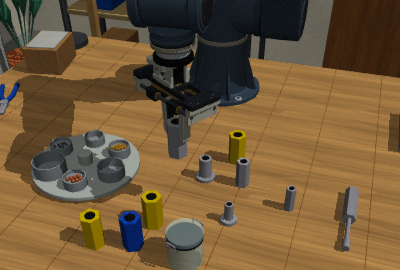

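The large nut is held upright at a 38 mm opening and nothing else moved. Placing it next.

```bash
cat >> h.py <<'E'
def place(n):
    x,y=CUP[n];psi,h=NUT[n][1:3];zt=.026+h-.002;za=.20 if n=="l" else .22
    movep([x,y,za],best([x,y,za],range(0,180,15)))
    h1=servo_line([x,y,zt+.012],speed=.15,f_stop=10);hold(.3)
    print("early",h1,sense()["grasp_force"])
    h2=servo_line([x,y,zt-.006],speed=.02,f_stop=3);s=sense()
    print("contact",h2,"z-exp",s["eef_pos"][2]-zt,s["ft_force"],s["clock"])
    return h2
def release(n):
    s=sense();x,y,z=s["eef_pos"];move_gripper(NUT[n][3]-.006 if n=="l" else NUT[n][3]);hold(.3)
    servo_line([x,y,z+.02],speed=.05);servo_line([x,y,.26],speed=.2);print(sense()["clock"],sense()["ft_force"])
E
python3 - <<'E'
from h import *
ok=place("l")
if ok: release("l")
im=snapshot("scene")[150:290,130:330,::-1];cv2.imwrite("pics/p2.png",cv2.resize(im,None,fx=3,fy=3))
E
```

```text
early False 39.9613094329834
contact True z-exp 0.000322018640111707 [-0.2877  0.3997  5.8209] 8.875
11.2167 [-0.4671  0.0814 -0.7425]
```

View pics/p2.png

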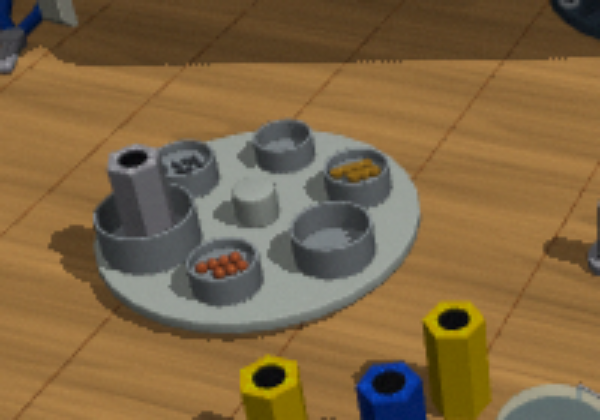

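The large nut stands upright and free in the widest cup, and contact came at the expected floor height. The middle nut is next.

```bash
python3 - <<'E'
from h import *
pick("m")
o=sense()["opening"]
if abs(o-.028)<.0025 and place("m"): release("m")
im=snapshot("scene")[150:290,130:450,::-1];cv2.imwrite("pics/p3.png",cv2.resize(im,None,fx=2.4,fy=2.4))
E
```

```text
m hit False grip 0.02831786644301681 29.997547557137665 [0.4558 0.1914 0.0533]
lifted 0.027341564206649804 29.993809793376336 [-0.3202  0.3206 -3.2276] 16.45
early False 29.993798140187387
contact True z-exp 0.0002180211087085826 [-0.827   0.8344  4.7931] 19.5833
21.9833 [-0.9772  1.2375 -1.2012]
```

View pics/p3.png

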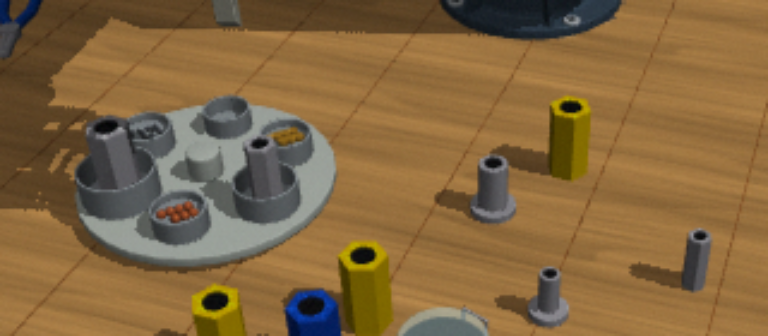

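The large and middle nuts stand upright in their cups, and the bushings are undisturbed. The small nut is next.

```bash
python3 - <<'E'
from h import *
pick("s")
o=sense()["opening"]
if abs(o-.020)<.0025 and place("s"):
    release("s");movep([.30,.30,.30],quat(60))
im=snapshot("scene")[150:330,130:450,::-1];cv2.imwrite("pics/p4.png",cv2.resize(im,None,fx=2.4,fy=2.4))
im=snapshot("top")[:,:,::-1];cv2.imwrite("pics/p5.png",im)
E
```

```text
s hit False grip 0.019854928500226937 20.000501257600263 [0.5057 0.3138 0.0453]
lifted 0.01984583215408607 19.99993368270225 [ 0.2366 -0.4214 -1.2921] 27.2167
early False 19.999864864657866
contact True z-exp 2.4365459744324358e-05 [-0.3111 -0.8499  2.5615] 31.125
33.5583 [ 1.0502  0.5092 -1.3235]
```

View pics/p4.png

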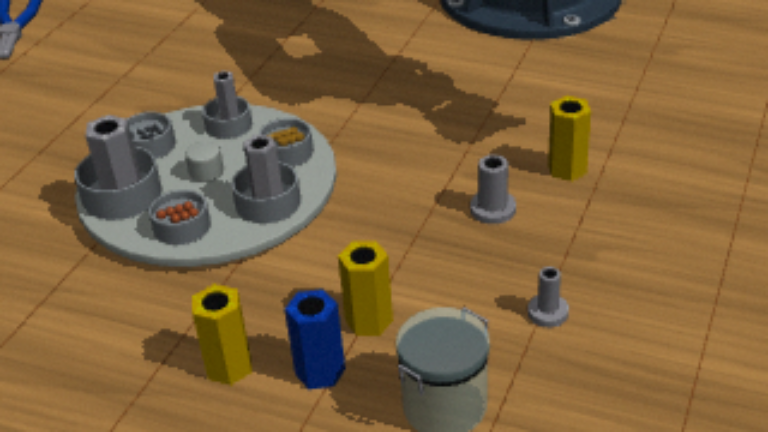

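View pics/p5.png

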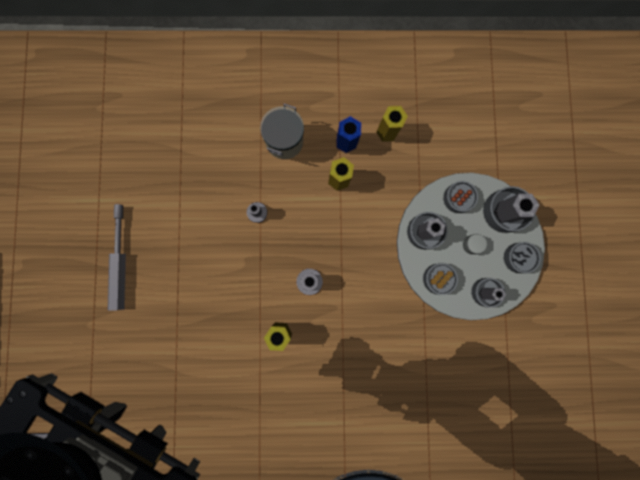

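All three nuts stand upright in their cups at about (526,205), (437,227) and (498,294) in the top view. Everything else is where it was and the arm is clear.

```bash
python3 -c "
from plant import *
print(close_job())"
```

```text
the job is handed in; nothing more can be done
None
```

The job is handed in: the three pillar nuts stand upright in their matching cups, placed largest to smallest, each set down on floor contact and released, with everything else left where it was.

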